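# Tip the hickory chunks into the smoker box

### The job

Pick up the aluminium drip tray by its raised black bar and, holding it low over the open stainless smoker box, tip it so that both hickory chunks slide off its open end into the box. Then set the empty tray back down flat on the shelf and let go of it. The smoker box stays standing where it is.

Things in the scene. Friction and masses are not known exactly. Their poses are not given: they have to be found in the camera images.
- tray: Aluminium drip tray 170 (x) by 120 mm (y), 0.19-0.33 kg, flat on the shelf (z = 0). Floor 4 mm; walls 22 mm high at +x and along both sides; the -x end is open, no lip: pieces slide off there. A black bar, 14 mm square, along y spans its middle on two side straps: bar centre 85 mm above the underside at x = y = 0, 120 mm free between the straps, 74 mm free below. Origin: centre of the underside; z up.
- smoker_box: Open-topped rectangular stainless steel smoker box, 190 mm (its x) by 150 mm (its y), 60 mm high, walls and floor 5 mm thick, 0.7 kg, loose on the shelf and empty. Origin: centre of the underside; z up. Not the white round bowl and not the lidded condiment box.
- chunk_1: Loose block of split hickory lying on the tray, pale wood with one dark bark face, 38 x 30 x 26 mm (x, y, z), about 25 g. It stays put on the level tray, begins to slide at a slope of 16 to 23 degrees and slides right off at 35. Origin: its centre.
- chunk_2: Loose block of split hickory lying on the tray, pale wood with one dark bark face, 32 x 34 x 26 mm (x, y, z), about 25 g. It slides like chunk_1. Origin: its centre.
Not all that is in view belongs to the job. Leave any turquoise look-alike of the chunk_2 alone. What is shaped like the smoker_box but blue is not meant.

How it is judged (in metres and radians):
On the way, in this order (a step that is already met when the one before it is completed fails the run):
1. the tray is lifted at least 40 mm clear of the shelf with both chunks on it (height (world z) of tray above 0.04 m and x of chunk_1 in the frame of tray between -0.09 and 0.09 m and y of chunk_1 in the frame of tray between -0.06 and 0.06 m and z of chunk_1 in the frame of tray between 0 and 0.06 m and x of chunk_2 in the frame of tray between -0.09 and 0.09 m and y of chunk_2 in the frame of tray between -0.06 and 0.06 m and z of chunk_2 in the frame of tray between 0 and 0.06 m), for 0.1 s.
2. the tray is held tipped by more than 15 degrees with its middle less than 250 mm above the shelf and both chunks have gone into the smoker box (angle between tray's own z axis and vertical above 0.26 rad and height (world z) of tray between 0.04 and 0.25 m and x of chunk_1 in the frame of smoker_box between -0.09 and 0.09 m and y of chunk_1 in the frame of smoker_box between -0.07 and 0.07 m and z of chunk_1 in the frame of smoker_box between 0 and 0.058 m and x of chunk_2 in the frame of smoker_box between -0.09 and 0.09 m and y of chunk_2 in the frame of smoker_box between -0.07 and 0.07 m and z of chunk_2 in the frame of smoker_box between 0 and 0.058 m), for 0.1 s.
At the end, for the whole second after the job is handed in: Both chunks lie at rest inside the smoker box, below its rim; the box stands upright (within 10 degrees) within 40 mm of where it began; the tray rests upright on the shelf, its underside less than 15 mm above it and within 10 degrees of level, let go and still (x of chunk_1 in the frame of smoker_box between -0.09 and 0.09 m and y of chunk_1 in the frame of smoker_box between -0.07 and 0.07 m and z of chunk_1 in the frame of smoker_box between 0 and 0.058 m and x of chunk_2 in the frame of smoker_box between -0.09 and 0.09 m and y of chunk_2 in the frame of smoker_box between -0.07 and 0.07 m and z of chunk_2 in the frame of smoker_box between 0 and 0.058 m and distance of smoker_box from where it was at the start of the episode below 0.04 m and angle between each of smoker_box, tray's own z axis and vertical below 0.17 rad and height (world z) of tray below 0.015 m and linear speed of each of tray, chunk_1, chunk_2 below 0.02 m/s); the robot touches nothing.
It also fails if it takes over 61 s, if anything falls off the work surface, if the arm or the gripper's body presses on something with over 40 N, if the wrist force passes 120 N, or if a joint passes its speed limit or range.

### The arm

A 6-joint arm with a two-finger parallel gripper is mounted at the origin on the work surface. World frame = base frame: x ahead of the robot, y to its left, z up, the work surface at z = 0. Lengths are in mm, angles in rad, forces in N, time in s.
With the tool pointing down it reaches from about 325 to 875 mm from the base axis. Payload 4.4 kg.
Tool frame: the origin (TCP) lies on the centre line of the jaws, within the pads' length; the fingertips stand ahead of it and the grasp point (between the pads) lies 6 mm ahead of it (ctrl.tcp_to_tips is the z of the fingertips in the tool frame, in mm); z points along the fingers, y is the direction in which the jaws open and shut (so a half turn about z gives the same grasp; the last joint's range is limited). The gripper opens to 85 mm and grips with 20 to 120 N. Pads are 22 mm wide; open, the fingers measure 114 mm over their backs; the gripper's body (76 mm by 85 mm) begins 54 mm behind the grasp point. The pads swing forward as they close: fully open they stand 13 mm farther back than shut.
Start: joints at [1.129, 0.207, 1.542, -0, 1.393, -0.15], TCP at [165.424, 550.693, 256.282] pointing down, gripper open.
Joint ranges: [-2.73, 2.73], [-0.86, 2.22], [0.23, 2.46], [-1.11, 4.25], [0.08, 2.63], [-2.82, 2.82]. Speed limits (rad/s): [2.79, 2.79, 3.14, 3.14, 3.14, 3.14].

### API

Orientations are given as a 3x3 rotation matrix whose columns are the frame's x, y, z axes.
In Python, from plant import ctrl, sensors, optics gives the robot as it stands. Calls block until the motion is done:
- ctrl.move_ptp(position, orientation): joint-space move of the TCP to a pose.
- ctrl.move_l(position, rot=None, vel=150, threshold=None): straight line of the TCP; rot=None keeps the orientation; vel is the mean speed in mm/s. With threshold (N) it stops when the force on the tool has changed by that much, and returns True; else False.
- ctrl.set_joints(angles): joint-space move.
- ctrl.gripper_to(opening, force=None): finger opening in mm; force is the grip in N (None keeps the last); returns when the fingers have stopped.
- ctrl.hold(seconds).
- ctrl.solve_ik(position, orientation): joint angles nearest the present ones, or None.
- sensors.read_state(): the state.
- optics.grab_frame(name): name is "scene" or "top"; returns (picture, depth): 400x640x3 uint8, red, green, blue; 400x640 float32, mm along the optical axis (not along the pixel's ray), 0 where there is no reading.
- optics.camera_params(name): a dict with "mtx" (3x3 intrinsics, pixels), "k1" (the pictures are not rectified: a ray, as slopes to the right and down, at radius r is drawn at 1 + k1 r^2 times it, then the intrinsics apply), "R" (3x3) and "t" (3): a world point X has camera coordinates R X + t. Camera axes: x right, y down, z forward; pixel columns grow to the right and rows downward; lengths in mm; the calibration is good to about 2 mm. A picture is of the moment at which its call begins. camera_params takes no time and is no camera call.
A pose or a line that the arm cannot do raises ctrl.MotionError and nothing moves.
- ctrl.finish_job(): hands the job in, once; it reports no verdict.
The state is a dict: "t": time; "q": joint angles; "qvel": joint speeds; "tau": joint torques, N m; "eef_pos": TCP position; "eef_rot": TCP orientation; "force": force on the tool from outside, world axes, zero at the start; "wrist_torque": the same for the moment, N m; "grip_width": finger opening in mm.
Only numpy, scipy, OpenCV 4.12 (cv2) and the standard library are available. Lean on these libraries where they do the work, as an engineer would, in place of code of your own. Each camera call takes 0.05 s, during which the arm holds its last target.

## Working session

There is one attempt and no reset: what is moved stays moved. The work goes in short steps, each a Python script; the robot and the scene stay as the last script left them, time stands still between calls to the robot, and variables do not carry over. Pictures are saved under pics/ and viewed, and the job is handed in when it is done.

```bash
mkdir -p pics; ls
python3 - <<'E'
from plant import ctrl,sensors,optics
import cv2,numpy as np
s=sensors.read_state();print(s['t'],s['eef_pos'],s['grip_width'],ctrl.tcp_to_tips)
for n in("scene","top"):
    p,d=optics.grab_frame(n);cv2.imwrite(f"pics/{n}0.png",p[:,:,::-1]);np.save(f"{n}0.npy",d)
    c=optics.camera_params(n);print(n,c)
E
```

```text
pics
0.0 [165.11137429 550.04386761 255.0928112 ] 85.35498916039731 25.0
scene {'mtx': array([[395.73275824,   0.        , 323.38498321],
       [  0.        , 395.73275824, 196.23362956],
       [  0.        ,   0.        ,   1.        ]]), 'k1': -0.04127028843479433, 'R': array([[-0.79908507,  0.60116607, -0.00789987],
       [ 0.40452875,  0.52789642, -0.746781  ],
       [-0.44476908, -0.59993728, -0.6650231 ]]), 't': array([ 499.30438337, -119.87702527, 1243.93461396])}
top {'mtx': array([[468.71415265,   0.        , 321.12319566],
       [  0.        , 468.71415265, 199.72756371],
       [  0.        ,   0.        ,   1.        ]]), 'k1': 0.039730674977827514, 'R': array([[-0.01879251, -0.99974486, -0.01253219],
       [-0.99503078,  0.01992676, -0.09755338],
       [ 0.09777822,  0.01063664, -0.99515139]]), 't': array([ -99.08150543,  533.54852374, 1539.37064571])}
```

View pics/scene0.png

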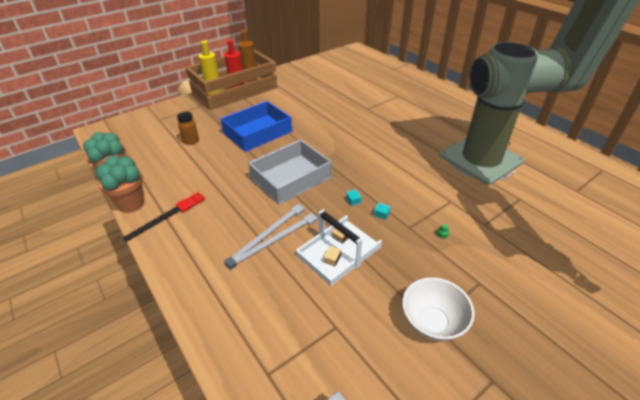

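View pics/top0.png

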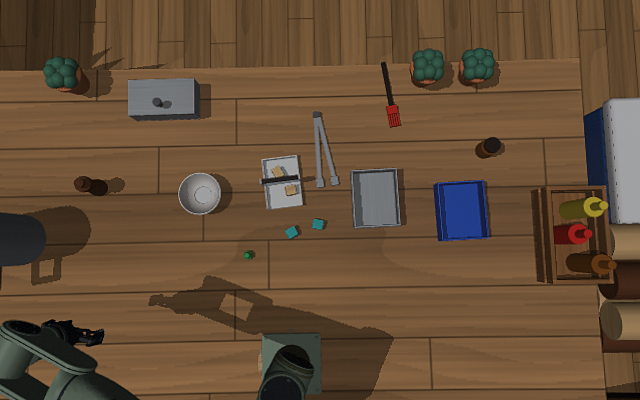

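The tray is at top (282,182), scene (340,248). The possible smoker boxes are the open grey one at top (376,198), the blue one (461,210), the lidded grey box (163,98) and the bowl (200,193). I choose the open grey one. The two chunks are on the tray at about (278,172) and (292,190). The turquoise look-alikes at (292,232) and (318,224) are not wanted. I'll check these in a close crop.

Run:
```python
import cv2
a=cv2.imread('pics/top0.png')[140:245,250:410];cv2.imwrite('pics/topc.png',cv2.resize(a,None,fx=5,fy=5,interpolation=cv2.INTER_CUBIC))
a=cv2.imread('pics/scene0.png')[135:290,220:400];cv2.imwrite('pics/scenec.png',cv2.resize(a,None,fx=3.8,fy=3.8,interpolation=cv2.INTER_CUBIC))
```

```text
(no output)
```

View pics/topc.png

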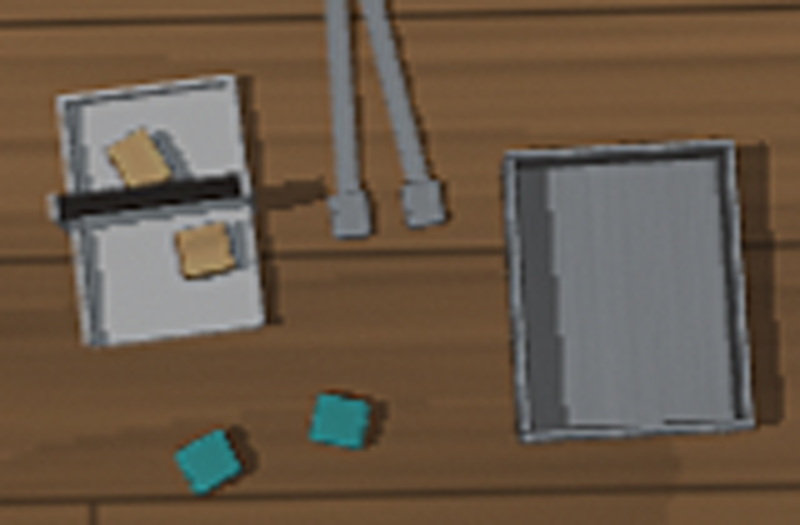

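View pics/scenec.png

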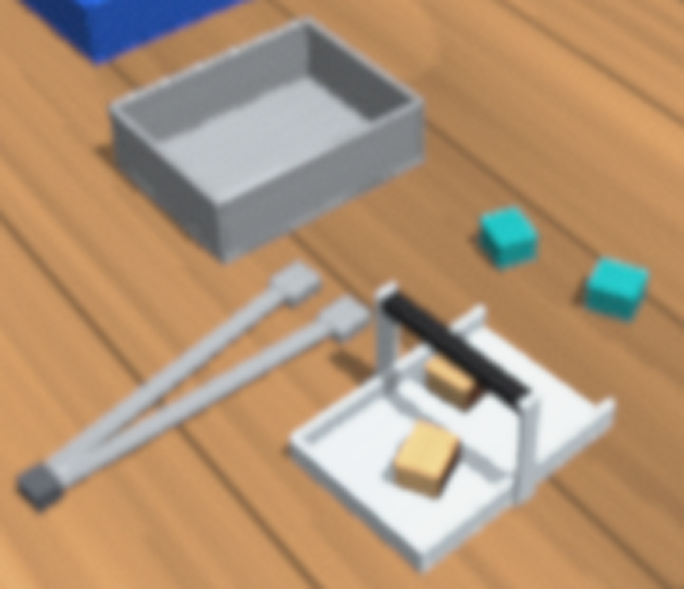

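```bash
cat > h.py <<'E'
import numpy as np,cv2
from plant import ctrl,sensors,optics
def und(n,uv):
    c=optics.camera_params(n);return c,cv2.undistortPoints(np.array(uv,float).reshape(-1,1,2),c['mtx'],np.array([c['k1'],0,0,0.])).reshape(-1,2)
def onz(n,uv,z):
    c,p=und(n,uv);out=[]
    C=-c['R'].T@c['t']
    for a in p:
        r=c['R'].T@np.array([a[0],a[1],1]);out.append(C+r*(z-C[2])/r[2])
    return np.array(out)
def withd(n,uv,D):
    c,p=und(n,uv);return np.array([c['R'].T@(np.array([a[0],a[1],1])*D[int(round(v)),int(round(u))]-c['t']) for a,(u,v) in zip(p,uv)])
E
python3 - <<'E'
from h import *
np.set_printoptions(precision=1,suppress=True)
T=np.load('top0.npy');S=np.load('scene0.npy')
f=lambda l:[(u/5+250-.4,v/5+140-.4) for u,v in l]
g=lambda l:[(u/3.8+220-.37,v/3.8+135-.37) for u,v in l]
bar=onz('top',f([(60,207),(243,187)]),92);print('bar top',bar,bar.mean(0))
print('bar depth',withd('top',f([(100,203),(150,197),(200,192)]),T))
print('bar scene',onz('scene',g([(388,303),(525,392)]),92))
c=onz('top',f([(58,97),(235,77),(263,325),(83,345)]),22);print('tray',c,c.mean(0),np.linalg.norm(np.diff(c,axis=0),axis=1))
print('tray floor depth',withd('top',f([(150,300),(200,110)]),T))
b=onz('top',f([(503,155),(733,142),(753,427),(522,438)]),60);print('box',b,b.mean(0),np.linalg.norm(np.diff(b,axis=0),axis=1))
b=onz('scene',g([(306,20),(422,100),(222,202),(113,107)]),60);print('boxscene',b,b.mean(0))
print('boxfloor',withd('top',f([(650,290)]),T))
print('chunks',onz('top',f([(140,158),(206,250)]),30))
print('chunkdepth',withd('top',f([(140,158),(206,250)]),T))
E
```

```text
bar top [[589.2  79.9  92. ]
 [599.8 -37.9  92. ]] [594.5  21.   92. ]
bar depth [[591.2  54.   93. ]
 [593.8  21.5  96.9]
 [597.6 -10.   88.9]]
bar scene [[607.8 -27.9  92. ]
 [588.9  79.7  92. ]]
tray [[674.1  90.4  22. ]
 [685.3 -29.4  22. ]
 [516.8 -45.8  22. ]
 [505.7  74.8  22. ]] [595.5  22.5  22. ] [120.3 169.4 121.1]
tray floor depth [[537.6  32.1  -3.1]
 [666.   -4.3   6.7]]
box [[ 622.2 -207.    60. ]
 [ 627.6 -357.7   60. ]
 [ 440.8 -364.1   60. ]
 [ 436.5 -214.7   60. ]] [ 531.8 -285.9   60. ] [150.8 186.9 149.5]
boxscene [[ 444.5 -358.3   60. ]
 [ 436.3 -214.8   60. ]
 [ 620.2 -205.9   60. ]
 [ 626.8 -350.5   60. ]] [ 532.  -282.4   60. ]
boxfloor [[ 536.9 -306.9    3.9]]
chunks [[630.   34.6  30. ]
 [567.1  -8.9  30. ]]
chunkdepth [[629.5  34.2  33.1]
 [566.7  -9.2  33.4]]
```

```bash
cat >> h.py <<'E'
from scipy.spatial.transform import Rotation as Ro
def trayR(yaw,tilt): return Ro.from_euler('ZY',[yaw,-tilt],degrees=True).as_matrix()
def tool(trayorg,R,s=1):
    y=s*R[:,0];z=-R[:,2];x=np.cross(y,z)
    return np.array(trayorg)+R@np.array([0,0,91.]),np.column_stack([x,y,z])
BOX=np.array([532,-284,0.]);BY=2.4;BX=np.array([np.cos(np.radians(BY)),np.sin(np.radians(BY)),0])
TR=np.array([595,22,0.]);TY=5.25
def pour(tilt,off=45,z=78):
    R=trayR(BY,tilt);L=BOX+off*BX+[0,0,z];return L-R@np.array([-85,0,0.]),R
E
python3 - <<'E'
from h import *
np.set_printoptions(precision=2,suppress=True)
for s in(1,-1):
  print(s,sensors.read_state()['q'])
  for z in(80,0,110):
    print('tray',z,ctrl.solve_ik(*tool(TR+[0,0,z],trayR(TY,0),s)))
  for t in(0,10,20,30,40,45): print(t,ctrl.solve_ik(*tool(*pour(t),s)), pour(t)[0])
E
```

```text
1 [ 1.13  0.21  1.54  0.    1.39 -0.15]
tray 80 [-0.11  0.33  1.57 -0.    1.24 -0.2 ]
tray 0 [-0.11  0.43  1.62 -0.    1.09 -0.2 ]
tray 110 [-0.11  0.3   1.55 -0.    1.3  -0.2 ]
0 [-0.52  0.58  1.22 -0.    1.34 -0.56] [ 661.89 -278.56   78.  ]
10 [-0.57  0.44  1.4   0.11  1.16 -0.65] [ 660.6  -278.61   92.76]
20 [-0.64  0.33  1.56  0.26  0.99 -0.8 ] [ 656.76 -278.77  107.07]
30 [-0.72  0.24  1.72  0.48  0.85 -1.02] [ 650.51 -279.03  120.5 ]
40 [-0.81  0.17  1.86  0.77  0.77 -1.33] [ 642.02 -279.39  132.64]
45 [-0.86  0.15  1.92  0.94  0.75 -1.51] [ 637.01 -279.6   138.1 ]
-1 [ 1.13  0.21  1.54  0.    1.39 -0.15]
tray 80 None
tray 0 None
tray 110 None
0 [-0.52  0.58  1.22 -0.    1.34  2.58] [ 661.89 -278.56   78.  ]
10 [-0.57  0.44  1.4   0.11  1.16  2.49] [ 660.6  -278.61   92.76]
20 [-0.64  0.33  1.56  0.26  0.99  2.34] [ 656.76 -278.77  107.07]
30 [-0.72  0.24  1.72  0.48  0.85  2.13] [ 650.51 -279.03  120.5 ]
40 [-0.81  0.17  1.86  0.77  0.77  1.82] [ 642.02 -279.39  132.64]
45 [-0.86  0.15  1.92  0.94  0.75  1.63] [ 637.01 -279.6   138.1 ]
```

Run:
```python
from h import *
np.set_printoptions(precision=1,suppress=True)
p,R=tool(TR+[0,0,100],trayR(TY,0)); ctrl.move_ptp(p,R)
p,R=tool(TR,trayR(TY,0)); print(ctrl.move_l(p,R,vel=100,threshold=15))
print(ctrl.gripper_to(5,100))
s=sensors.read_state();print(s['t'],s['eef_pos'],s['grip_width'],s['force'])
for n in("scene","top"):
    im=optics.grab_frame(n)[0][:,:,::-1]; cv2.imwrite(f"pics/{n}1.png",im)
a=cv2.imread('pics/scene1.png')[160:300,270:430];cv2.imwrite('pics/scene1c.png',cv2.resize(a,None,fx=4,fy=4,interpolation=cv2.INTER_CUBIC))
```

```text
False
False
4.3417 [595.3  22.   91.4] 12.0307191839428 [ 0.4 -0.5  1.4]
```

View pics/scene1c.png

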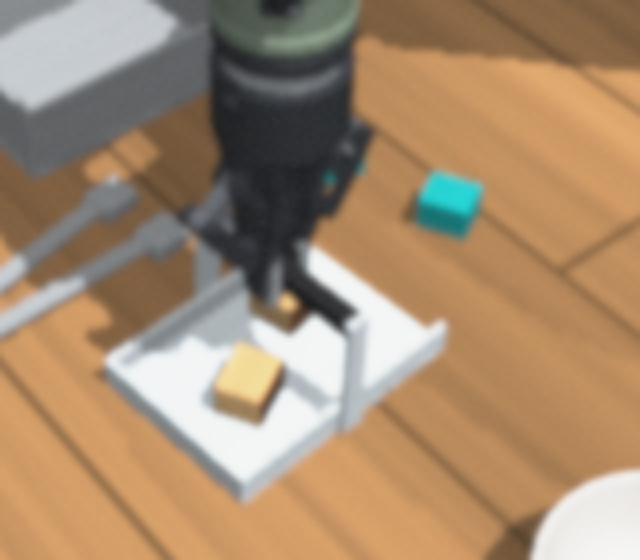

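The fingers hold the black bar at its middle (about (290,280) in the crop), at a width of 12 mm. Both chunks are still on the tray. Next I lift.

Run:
```python
from h import *
np.set_printoptions(precision=1,suppress=True)
p,R=tool(TR+[0,0,115],trayR(TY,0)); ctrl.move_l(p,R,vel=70)
ctrl.hold(.2)
s=sensors.read_state();print(s['t'],s['eef_pos'],s['grip_width'],s['force'],s['wrist_torque'])
im=optics.grab_frame('scene')[0][:,:,::-1]; cv2.imwrite(f"pics/scene2.png",im)
cv2.imwrite('pics/scene2c.png',cv2.resize(im[100:300,230:430],None,fx=3,fy=3,interpolation=cv2.INTER_CUBIC))
```

```text
6.4333 [594.8  22.  205.6] 12.193654036307858 [-0.5 -0.4 -3.1] [-0.  0. -0.]
```

View pics/scene2c.png

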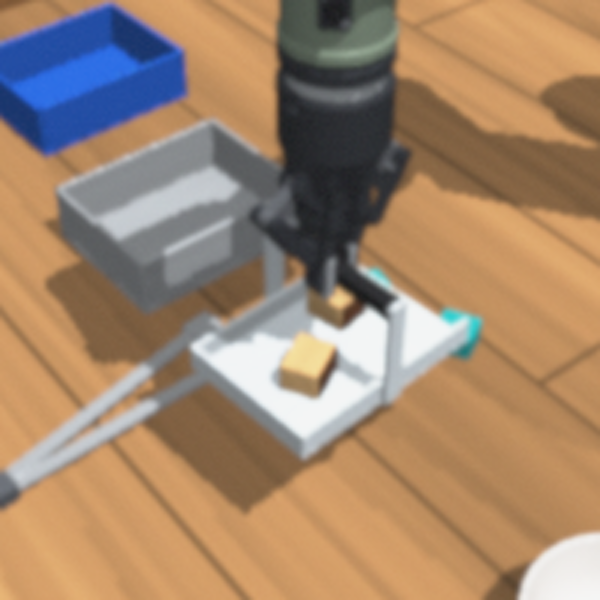

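The tray hangs level and clear of the shelf, with both chunks on it at crop (308,362) and (337,305). Next I carry it over, lower it and tip it to about 15° first.

Run:
```python
from h import *
np.set_printoptions(precision=1,suppress=True)
o,R0=pour(0); o=o.copy(); o[2]=115
ctrl.move_l(*tool(o,R0),vel=110)
ctrl.move_l(*tool(*pour(0)),vel=60)
for t in(7,14): ctrl.move_l(*tool(*pour(t)),vel=50)
s=sensors.read_state();print(s['t'],s['eef_pos'],s['grip_width'],s['force'],s['wrist_torque'])
im=optics.grab_frame('scene')[0][:,:,::-1]
cv2.imwrite('pics/scene3c.png',cv2.resize(im[80:280,180:380],None,fx=3,fy=3,interpolation=cv2.INTER_CUBIC))
im=optics.grab_frame('top')[0][:,:,::-1]
cv2.imwrite('pics/top3c.png',cv2.resize(im[120:260,310:450],None,fx=4,fy=4,interpolation=cv2.INTER_CUBIC))
```

```text
11.1 [ 637.6 -279.7  186.9] 12.195054982973579 [ 0.4 -0.  -3.1] [-0.   0.3 -0. ]
```

View pics/scene3c.png

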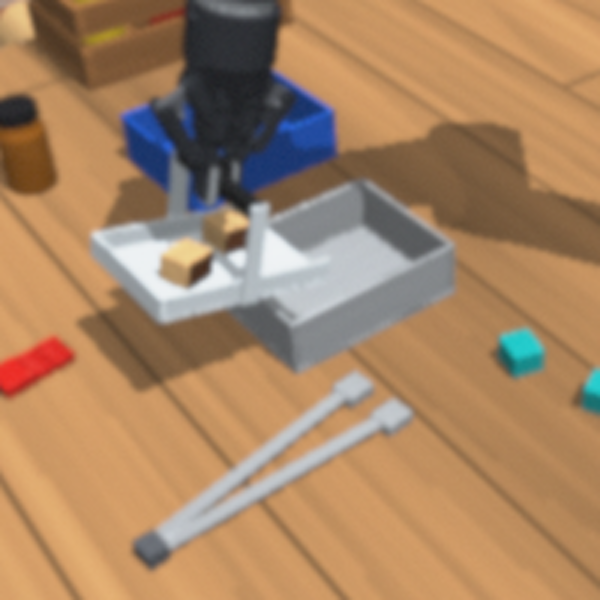

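View pics/top3c.png

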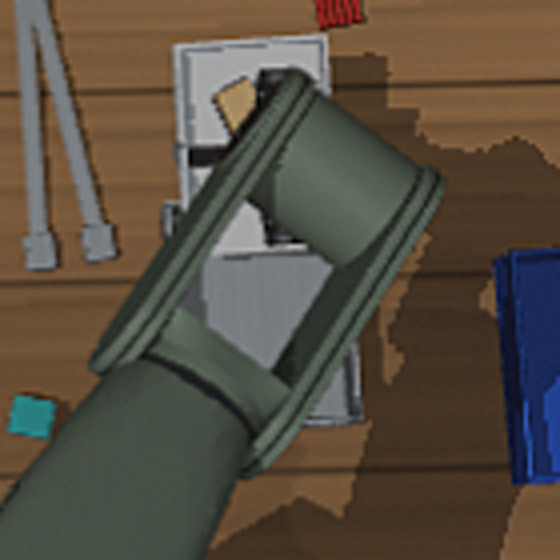

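The lip (scene crop ~(300,265)) is over the box interior, between the side walls, and both chunks are still on the tray. I tip further.

Run:
```python
from h import *
np.set_printoptions(precision=1,suppress=True)
for t in(18,22,26,31,36,40): ctrl.move_l(*tool(*pour(t)),vel=45)
ctrl.hold(.7)
s=sensors.read_state();print(s['t'],s['eef_pos'],s['grip_width'],s['force'],s['wrist_torque'])
im=optics.grab_frame('scene')[0][:,:,::-1]
cv2.imwrite('pics/scene4c.png',cv2.resize(im[80:280,180:380],None,fx=3,fy=3,interpolation=cv2.INTER_CUBIC))
im=optics.grab_frame('top')[0][:,:,::-1]
cv2.imwrite('pics/top4c.png',cv2.resize(im[120:260,310:450],None,fx=4,fy=4,interpolation=cv2.INTER_CUBIC))
```

```text
14.05 [ 583.5 -281.8  202.3] 12.176959407372761 [ 0.  -0.7 -3.4] [-0.   0.7 -0. ]
```

View pics/scene4c.png

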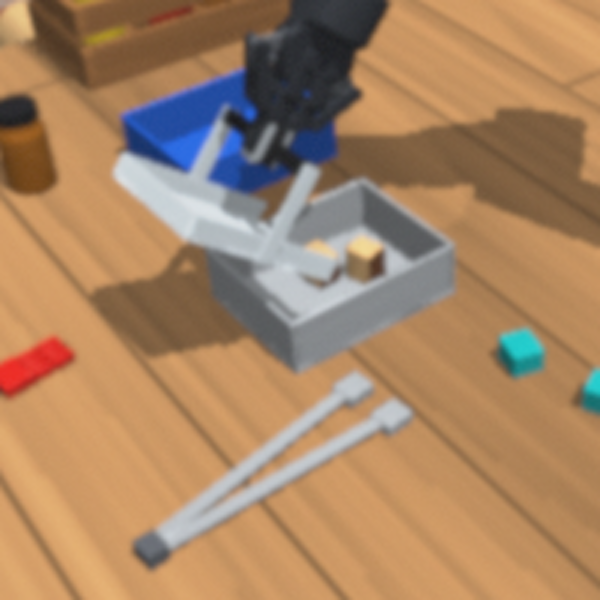

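View pics/top4c.png

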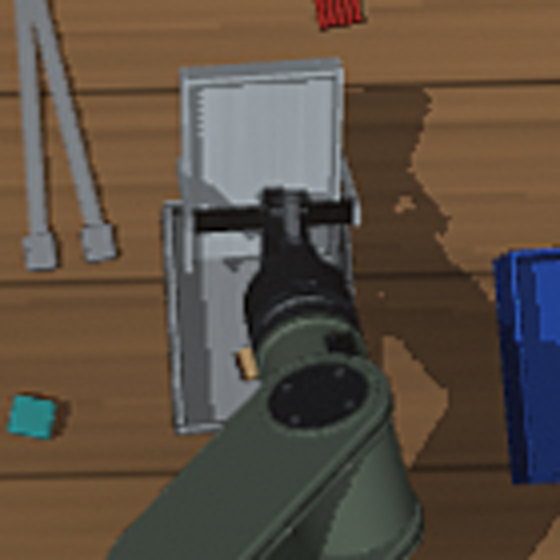

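Both chunks are in the box (scene crop (320,262) and (365,258)) and the tray is empty. I level the tray along the same path and take it back.

Run:
```python
from h import *
np.set_printoptions(precision=1,suppress=True)
ctrl.hold(.3)
for t in(30,20,10,0): ctrl.move_l(*tool(*pour(t)),vel=70)
o,R0=pour(0); o=o.copy(); o[2]=115
ctrl.move_l(*tool(o,R0),vel=80)
ctrl.move_l(*tool(TR+[0,0,115],trayR(TY,0)),vel=120)
ctrl.move_l(*tool(TR+[0,0,15],trayR(TY,0)),vel=80)
s=sensors.read_state();print(s['t'],s['eef_pos'],s['grip_width'],s['force'],s['wrist_torque'])
im=optics.grab_frame('scene')[0][:,:,::-1]
cv2.imwrite('pics/scene5c.png',cv2.resize(im[120:300,230:430],None,fx=3,fy=3,interpolation=cv2.INTER_CUBIC))
```

```text
21.0083 [595.7  21.9 106.8] 11.959601747621157 [ 0.4  0.6 -2.6] [ 0.   0.1 -0.1]
```

View pics/scene5c.png

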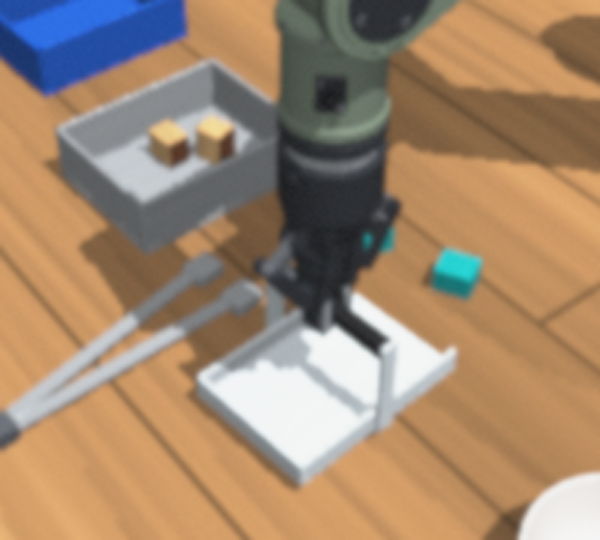

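Both chunks lie in the box at crop (170,142) and (215,138), and the empty tray hangs level 15 mm above the shelf. I lower it until it touches, then release.

Run:
```python
from h import *
np.set_printoptions(precision=1,suppress=True)
R=trayR(TY,0)
print(ctrl.move_l(*tool(TR+[0,0,-2],R),vel=20,threshold=4))
s=sensors.read_state();print(s['t'],s['eef_pos'],s['force'])
ctrl.gripper_to(30);ctrl.gripper_to(85)
ctrl.move_l(*tool(TR+[0,0,150],R),vel=120)
q=list(sensors.read_state()['q']);q[0]+=0.7;ctrl.set_joints(q)
ctrl.hold(.3)
s=sensors.read_state();print(s['t'],s['eef_pos'],s['grip_width'],s['force'])
for n in("scene","top"):
    im,D=optics.grab_frame(n);im=im[:,:,::-1];np.save(n+'6.npy',D);cv2.imwrite(f"pics/{n}6.png",im)
    im=im[130:300,220:420] if n=='scene' else im[130:250,240:420]
    cv2.imwrite(f'pics/{n}6c.png',cv2.resize(im,None,fx=3 if n=='scene' else 4,fy=3 if n=='scene' else 4,interpolation=cv2.INTER_CUBIC))
```

```text
True
21.75 [594.8  22.   91.4] [0.4 0.  4.2]
25.8667 [441.  399.1 239.8] 84.98099019572348 [-0.7  0.5 -1.3]
```

View pics/scene6c.png

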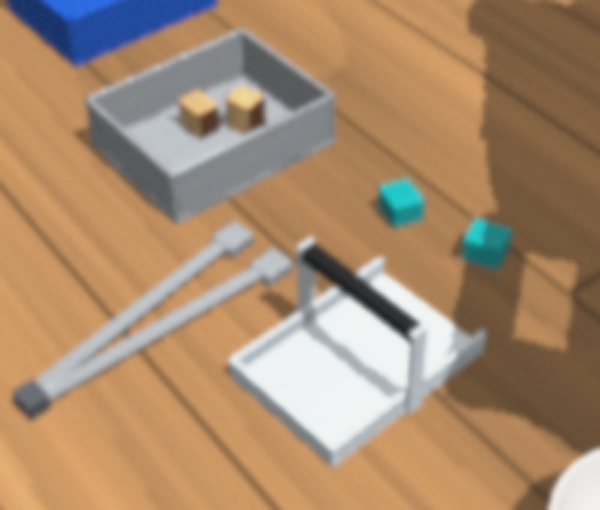

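View pics/top6c.png

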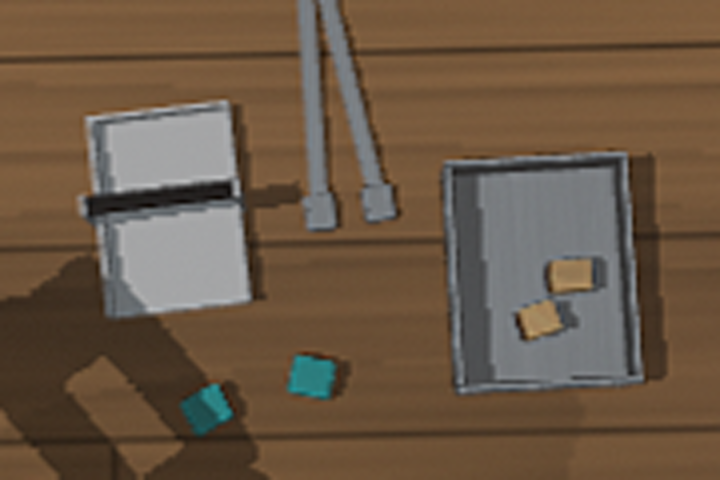

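The tray is flat, empty and let go. Both chunks lie on the box floor at top crop (571,274) and (541,319), and the box corners, e.g. crop (444,162), match the start picture.

```bash
python3 -c "
from plant import ctrl
ctrl.finish_job()"
```

```text
the job is handed in; nothing more can be done
```

The job is handed in. Both hickory chunks are in the stainless smoker box, and the empty tray is back on the shelf where it started. `finish_job` gives no verdict, so this rests on my own checks.

- **What I did:** I gripped the tray by its black bar, lifted it 115 mm and carried it over the box. With its open end about 18 mm above the rim, I tipped it in steps to 40° until both chunks slid off. I then levelled it, set it down until the tool felt contact (4 N), let go and moved the arm away.
- **Last checks:** In the final pictures both chunks lie on the box floor and the box has not visibly moved. The tray looks flat and empty, and the arm is well clear with the gripper open. The robot clock read 25.9 s of the 61 s allowed.
- **Disagreements:** None affected the job. Single depth readings were noisy by up to about 8 mm, so I used the known heights of the bar, tray and box rim instead. The grip width read 12 mm on the 14 mm bar, but I saw no slip in the pictures.

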